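# Lay the specimen case down against the stop rail

### The arm

A 7-joint arm with a two-finger parallel gripper is mounted at the origin on the work surface. World frame = base frame: x ahead of the robot, y to its left, z up, the work surface at z = 0. Lengths are in m, angles in rad, forces in N, time in s.
With the tool pointing down it reaches from about 0.425 to 0.925 m from the base axis. Payload 6.8 kg.
Tool frame: the origin (TCP) lies at the very end of the fingers, on their centre line; the grasp point (between the pads) lies r.grasp_offset behind it (r.grasp_offset is the distance from the TCP to the grasp point, in m); z points along the fingers, y is the direction in which the jaws open and shut (so a half turn about z gives the same grasp; the last joint's range is limited). The gripper opens to 85 mm and grips with 20 to 120 N. Pads are 22 mm wide; open, the fingers measure 114 mm over their backs; the gripper's body (76 mm by 85 mm) begins 54 mm behind the grasp point. The pads swing forward as they close: fully open they stand 13 mm farther back than shut.
Start: joints at [1.063, 0.477, 0.022, 1.555, -0.011, 1.109, -0.083], TCP at [0.263, -0.622, 0.231] pointing down, gripper open.
Joint ranges: [-2.96, 2.96], [-0.34, 2.1], [-1.41, 1.46], [0.24, 2.44], [-1.37, 4.51], [0.17, 1.92], [-2.96, 2.96]. Speed limits (rad/s): [2.39, 2.39, 3.14, 3.14, 3.14, 3.14, 3.14].

### API

Orientations are given as a rotation vector (axis times angle).
In Python, from bench import r gives the robot as it stands.
- The arm moves only by the shell command python3 -m jog 'ROWS' [FORCE]. ROWS is JSON, one flat list of numbers, 7 for each row, row after row: the turn, a rotation vector about the tool's x, y, z normalised to -1 to 1, where 1 is 180 degrees, then the shift along the tool's x, y, z normalised to -1 to 1, where 1 is 200 mm, then the opening, from 0 (shut) to 1 (fully open). In form: [wx, wy, wz, x, y, z, hand, wx, wy, wz, x, y, z, hand, ...]. A call has 1 to 12 rows; each row is the pose to reach, as a shift and turn from the pose measured when the call began, along the tool's axes at that moment, turning the shorter way round; what a row does not reach only later rows make up. A row lasts 1/10 s, in which the tool goes at most 50 mm and 8.59 degrees, less where a joint would pass 70% of its speed; a pose out of reach is approached as far as the arm can. A call with a number of a shift or a turn outside -1 to 1 is refused whole. A call with a gripper value outside its range is refused whole. The fingers move at their own pace and stop on an object; FORCE is the grip in N (left out, the last holds). Time passes only in rows, so rows that repeat a pose let the fingers close. It gives the time, the measured TCP pose, the force and the opening at its end, in the units of the state.
- r.get_obs(): the state, without advancing time (a new reading comes with each control period).
- r.grab_frame(name): name is "scene" or "top" or "wrist"; returns the picture (384x512x3 uint8, red, green, blue); there is no depth.
- r.calibration(name): a dict with "K" (3x3 intrinsics, pixels), "origin" and "rotation" of the camera in the world; the wrist camera has in their place "T_tool_cam" (4x4, takes a point from camera to tool coordinates, whose origin is the TCP and whose axes are the flange's). Camera axes: x right, y up, looking along -z (the intrinsics and any distortion apply to the point x, -y, -z); pixel columns grow to the right and rows downward; lengths in m; the calibration is good to about 2 mm. A picture is of the moment at which its call begins: read the wrist's pose just before it. calibration takes no time and is no camera call.
- r.hand_in(): hands the job in, once; it reports no verdict.
The state is a dict: "clock": time; "joints": joint angles; "qvel": joint speeds; "tau": joint torques, N m; "tcp_pos": TCP position; "orientation": TCP orientation; "contact_force": force on the tool from outside, world axes, zero at the start; "moment": the same for the moment, N m; "grip_width": finger opening in m.
Only numpy, scipy, OpenCV 4.12 (cv2) and the standard library are available. Lean on these libraries where they do the work, as an engineer would, in place of code of your own. Each camera call takes 0.05 s, during which the arm holds its last target.

### The job

The specimen case is standing on end on the rubber tray: with the fingertips, push it over backwards so that it lies flat on its plain back with the window facing up, then push the lying case along the tray until its leading end is flush against the stop rail. Only push it: do not lift or carry it, and leave the jar, the stub stand and the mug standing where they are.

Things in the scene. Friction and masses are not known exactly. Their poses are not given: they have to be found in the camera images.
- tray: Fixed tray: black rubber plate 340 x 420 mm, top 6 mm above the table, aluminium stop rail along its far edge (420 long, 14 thick, 16 mm high above the plate). Origin: table height, under the middle of the rail's near face. x points towards the rail, within 0.25 rad of world x; y runs along the rail; z up. Rail's near face at x = 0; plate from x = -325 to +15 mm.
- case: Loose white specimen case, flat box 36 (x) by 96 (y) by 130 mm (z), standing on its small end 190 to 240 mm before the rail, turned up to 0.4 rad from the tray. Origin: middle of the end it stands on; z points from there to the other end. Face at -x, towards the robot: clear window in a grey frame over rows of metal stubs. Face at +x, towards the rail: plain back.
- case_center (a point): Middle of the case and its centre of mass (0.2 to 0.35 kg): 65 mm above the plate standing, 18 mm lying. Past about 16 degrees the case falls by itself, sliding a few mm. Laid down, case x points down, case z towards the rail, its origin is the middle of the near end 18 mm above the plate; it is smooth plastic (friction about 0.4) and slides with 1 N or so.
- case_corner_left (a point): Corner of the case's upper end at the plain back, on its +y side (x = 18, y = 48, z = 130 mm in the case's frame). Lying on its back this corner is at the leading end, on the tray.
- case_corner_right (a point): The same corner on the case's -y side (x = 18, y = -48, z = 130 mm in the case's frame).
- jar: Bystander: small amber glass jar with a white lid, 44 mm across, 62 mm high, standing loose at one side of the tray, about 180 mm from its middle line. Origin: middle of its underside.
- stubstand: Bystander: small aluminium pedestal with a waist, 42 mm across its foot, 52 mm high, standing loose at the tray's other side, about 180 mm from its middle line (jar and stand may change sides). Origin: middle of its underside.
- mug: Bystander: blue mug, 76 mm across, 90 mm high, on the table to the right of the tray. Origin: middle of its underside.
Mind the look-alikes: they are no part of the job. Leave any green, pink or turquoise look-alike of the case alone.

How it is judged:
On the way, in this order (a step that is already met when the one before it is completed fails the run):
1. the case lies flat on its back, window up (angle between case's own x axis and vertical above 3.06 rad and height (world z) of case_center below 0.029 m and linear speed of case below 0.02 m/s), for 0.2 s.
2. the lying case's leading end is flush against the stop rail (angle between case's own x axis and vertical above 3.06 rad and height (world z) of case_center below 0.029 m and x of case_corner_left in the frame of tray between -0.005 and 0.005 m and y of case_corner_left in the frame of tray between -0.205 and 0.205 m and x of case_corner_right in the frame of tray between -0.005 and 0.005 m and y of case_corner_right in the frame of tray between -0.205 and 0.205 m), for 0.2 s.
At the end, for the whole second after the job is handed in: The case lies still, flat on its plain back on the tray with the window up (within 0.08 rad), both leading corners within 5 mm of the stop rail's near face and between the rail's ends; jar, stub stand and mug stand upright within 30 mm of where they were (all of step 2 and linear speed of case below 0.02 m/s and angular speed of case below 0.1 rad/s and distance of each of jar, stubstand, mug from where it was at the start of the episode below 0.03 m and angle between each of jar, stubstand, mug's own z axis and vertical below 0.3 rad); the robot touches nothing.
It fails at once if the case is lifted or carried (height (world z) of case_center above 0.095 m or (angle between case's own x axis and vertical above 2.97 rad and height (world z) of case_center above 0.05 m) or height (world z) of case above 0.06 m).
It fails at once if the case falls on its window face (angle between case's own x axis and vertical below 0.5 rad).
It fails at once if a bystander is knocked over or pushed away (not (distance of jar from where it was at the start of the episode below 0.03 m) or not (angle between jar's own z axis and vertical below 0.3 rad) or not (distance of stubstand from where it was at the start of the episode below 0.03 m) or not (angle between stubstand's own z axis and vertical below 0.3 rad) or not (distance of mug from where it was at the start of the episode below 0.03 m) or not (angle between mug's own z axis and vertical below 0.3 rad)).
It also fails if it takes over 58 s, if anything falls off the work surface, if the arm or the gripper's body presses on something with over 40 N, if the wrist force passes 120 N, or if a joint passes its speed limit or range.

## Working session

There is one attempt and no reset: what is moved stays moved. The work goes in short steps, Python scripts to look and compute and a shell command to move; the robot and the scene stay as the last step left them, time stands still between calls to the robot, and variables do not carry over. Pictures are saved under pics/ and viewed, and the job is handed in when it is done.

```bash
ls; mkdir -p pics; python3 - <<'E'
from bench import r
import cv2
o=r.get_obs();print(o)
print(r.grasp_offset)
for n in("scene","top","wrist"):
    f=r.grab_frame(n);cv2.imwrite(f"pics/{n}0.png",f[:,:,::-1]);print(n,r.calibration(n))
E
```

```text
pics
{'clock': 0.0, 'joints': array([ 1.06289849,  0.47779113,  0.02236728,  1.55645158, -0.01149429,
        1.10932345, -0.08311515]), 'qvel': array([ 0.00021   , -0.00114506,  0.0002528 , -0.00033838,  0.00058267,
       -0.00112323,  0.00113934]), 'tau': array([-2.41280293e-05, -5.96447539e+01,  1.60782505e+00, -2.81192994e+01,
        1.25015658e-02,  9.33681760e-03,  1.27766094e-05]), 'tcp_pos': array([ 0.26246677, -0.62123075,  0.23033223]), 'orientation': array([-3.07730196e+00, -6.23451364e-01,  8.11471428e-04]), 'contact_force': array([0.13679872, 0.45008526, 0.33799478]), 'moment': array([ 0.02873915, -0.01695257,  0.00840266]), 'grip_width': 0.08555633419126861}
0.0187
scene {'K': array([[435.31808758,   0.        , 255.86371346],
       [  0.        , 435.31808758, 187.36119837],
       [  0.        ,   0.        ,   1.        ]]), 'origin': array([1.03046805, 0.58578264, 0.84115988]), 'rotation': array([0.34368731, 1.08317376, 2.2999961 ])}
top {'K': array([[410.03153163,   0.        , 257.72290714],
       [  0.        , 410.03153163, 188.98706613],
       [  0.        ,   0.        ,   1.        ]]), 'origin': array([ 0.45541142, -0.12475189,  1.23244867]), 'rotation': array([ 0.07279805, -0.04883097, -1.55867611])}
wrist {'K': array([[336.99017402,   0.        , 258.26294704],
       [  0.        , 336.99017402, 188.76727167],
       [  0.        ,   0.        ,   1.        ]]), 'T_tool_cam': array([[ 7.02818278e-04,  9.46542349e-01,  3.22578808e-01,
         8.39027075e-02],
       [ 9.99999753e-01, -6.57619124e-04, -2.49098057e-04,
         2.26294823e-04],
       [-2.36478667e-05,  3.22578903e-01, -9.46542577e-01,
        -1.43132112e-01],
       [ 0.00000000e+00,  0.00000000e+00,  0.00000000e+00,
         1.00000000e+00]])}
```

View pics/scene0.png

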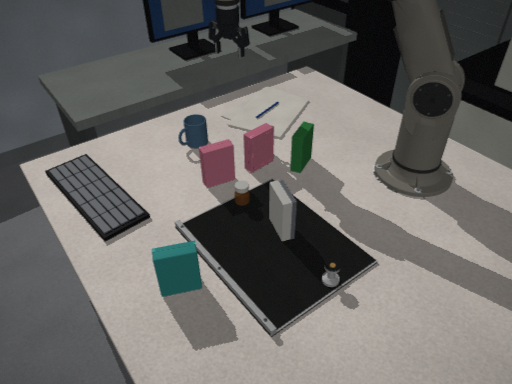

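View pics/top0.png

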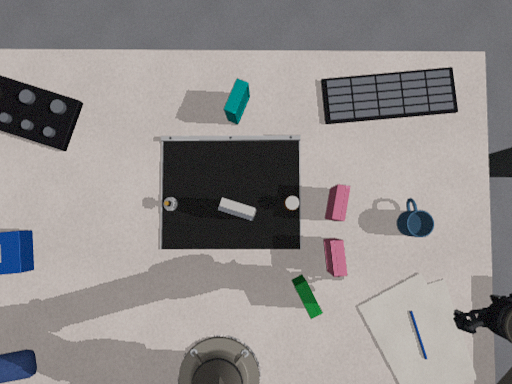

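View pics/wrist0.png

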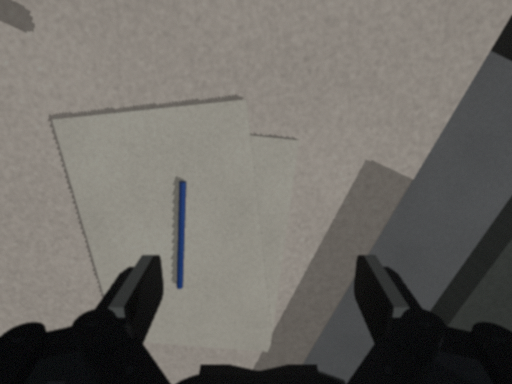

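The scene shows a white case at about (282,210), with pink look-alikes at (218,163) and (259,147), green at (302,147) and turquoise at (178,268). The top view has them at white (238,208), pink (339,202) and (336,257), green (307,297) and turquoise (237,101). I choose the white one because it stands on the black tray. The jar is at top (292,203), the stub stand at (170,204) and the mug at (415,222). Next is a close crop and a measurement.

```bash
cat > h.py <<'E'
import numpy as np, cv2
from scipy.spatial.transform import Rotation as R
from bench import r
def cam(n):
    c=r.calibration(n)
    if n=="wrist":
        o=r.get_obs();T=np.eye(4);T[:3,:3]=R.from_rotvec(o['orientation']).as_matrix();T[:3,3]=o['tcp_pos']
        M=T@c['T_tool_cam'];return c['K'],M[:3,3],M[:3,:3]
    return c['K'],np.array(c['origin']),R.from_rotvec(c['rotation']).as_matrix()
def ray(c,p,z):
    K,o,Rm=c;p=np.atleast_2d(p).astype(float)
    u=np.c_[(p[:,0]-K[0,2])/K[0,0],-(p[:,1]-K[1,2])/K[1,1],-np.ones(len(p))]@Rm.T
    return o+u*((z-o[2])/u[:,2])[:,None]
def proj(c,P):
    K,o,Rm=c;q=(np.atleast_2d(P)-o)@Rm
    return np.c_[K[0,2]+K[0,0]*q[:,0]/-q[:,2],K[1,2]-K[1,1]*q[:,1]/-q[:,2]]
E
python3 - <<'E'
from h import *
t=cv2.imread('pics/top0.png');c=cam('top')
g=cv2.cvtColor(t,cv2.COLOR_BGR2GRAY)
m=(g<45).astype(np.uint8);m[:130]=0;m[255:]=0;m[:,:150]=0;m[:,310:]=0
cs,_=cv2.findContours(cv2.morphologyEx(m,cv2.MORPH_OPEN,np.ones((3,3))),cv2.RETR_EXTERNAL,cv2.CHAIN_APPROX_NONE)
k=max(cs,key=cv2.contourArea);rr=cv2.minAreaRect(k);b=cv2.boxPoints(rr);print('tray px',b,'\n',ray(c,b,.006))
w=t[185:230,210:265];cv2.imwrite('pics/cropA.png',cv2.resize(w,None,fx=10,fy=10,interpolation=cv2.INTER_NEAREST))
s=cv2.imread('pics/scene0.png')
cv2.imwrite('pics/cropB.png',cv2.resize(s[170:320,165:385],None,fx=3.5,fy=3.5,interpolation=cv2.INTER_CUBIC))
E
```

```text
tray px [[162. 141.]
 [299. 141.]
 [299. 248.]
 [162. 248.]] 
 [[ 0.69376654  0.18718127  0.006     ]
 [ 0.6974648  -0.2285232   0.006     ]
 [ 0.37655859 -0.22981153  0.006     ]
 [ 0.37135193  0.17751147  0.006     ]]
```

View pics/cropA.png

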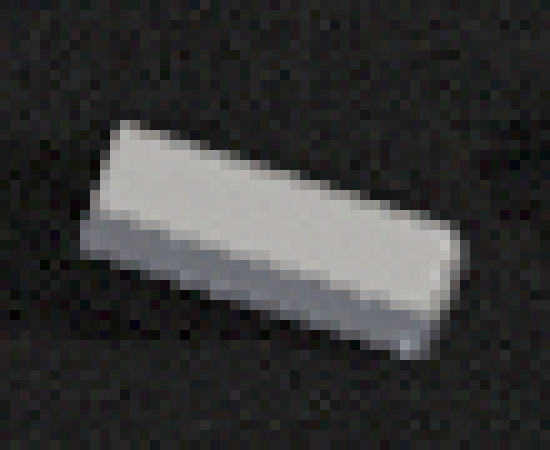

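View pics/cropB.png

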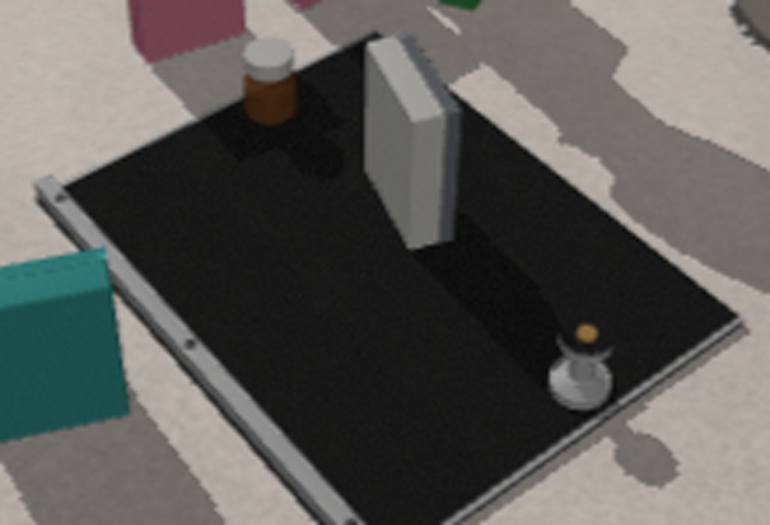

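Close crops: in the top view the case's upper end shows white with a grey frame along its robot side, with corners near (222,197), (256,208), (252,221) and (218,210). The scene view shows the white plain back facing the rail. That matches the description of the case. Now I'll measure precisely.

```bash
python3 - <<'E'
from h import *
t=cv2.imread('pics/top0.png');c=cam('top');g=cv2.cvtColor(t,cv2.COLOR_BGR2GRAY).astype(float)
# rail near-face line: going up from row 150, first gray>60
pts=[]
for x in range(166,298,2):
    col=g[:,x]
    for y in range(150,128,-1):
        if col[y]>70:
            pts.append((x,y+ (col[y]-70)/(col[y]-col[y+1])));break
P=ray(c,np.array(pts),.006)
a,b=np.polyfit(P[:,1],P[:,0],1);print('rail x=a*y+b',a,b,np.std(P[:,0]-a*P[:,1]-b),np.mean(pts,0))
# left/right plate edge
for rng,xs in(('L',range(175,150,-1)),('R',range(285,312))):
    q=[]
    for y in list(range(150,190,2))+list(range(220,244,2)):
        for x in xs:
            if g[y,x]>70: q.append((x,y));break
    Q=ray(c,np.array(q),.006);k=np.polyfit(Q[:,0],Q[:,1],1);print(rng,k,np.median(np.array(q)[:,0]))
m=((g>60)).astype(np.uint8);m[:185]=0;m[230:]=0;m[:,:205]=0;m[:,270:]=0
cs,_=cv2.findContours(m,0,1);k=max(cs,key=cv2.contourArea);rr=cv2.minAreaRect(k);bx=cv2.boxPoints(rr);print(rr,bx);W=ray(c,bx,.136);print(W,W.mean(0))
print([np.linalg.norm(W[i]-W[i-1]) for i in range(4)])
man=np.array([[222,197],[256.1,208],[252.5,220.5],[218.2,210]]);print(ray(c,man,.136))
print('jar',ray(c,[292,203],.062),'stand',ray(c,[170,204],.04),'mug',ray(c,[417,223],.09))
E
```

```text
rail x=a*y+b -0.01721219329176057 0.6968819912651688 0.00033644494089855685 [231.         140.46592363]
L [0.01234903 0.17623803] 162.0
R [ 0.0175093  -0.23966715] 299.0
((237.1083526611328, 208.66400146484375), (37.392940521240234, 14.275629043579102), 17.87869644165039) [[217.12343 209.71725]
 [221.50609 196.13101]
 [257.09326 207.61075]
 [252.71062 221.19699]]
[[ 4.83734065e-01  5.04272423e-04  1.36000000e-01]
 [ 5.20272282e-01 -1.05591213e-02  1.36000000e-01]
 [ 4.90579792e-01 -1.06389194e-01  1.36000000e-01]
 [ 4.54238992e-01 -9.51335636e-02  1.36000000e-01]] [ 0.48720628 -0.0528944   0.136     ]
[np.float64(0.10008274082148591), np.float64(0.03817643266054662), np.float64(0.10032470645637412), np.float64(0.03804396090359713)]
[[ 0.51795274 -0.01192911  0.136     ]
 [ 0.48950985 -0.10374648  0.136     ]
 [ 0.45608536 -0.09454808  0.136     ]
 [ 0.48301127 -0.00239531  0.136     ]]
jar [[ 0.50722569 -0.20456588  0.062     ]] stand [[0.5013091 0.1495235 0.04     ]] mug [[ 0.45459192 -0.54768971  0.09      ]]
```

The tray has a yaw of about 0.017 rad. The rail face is at x ≈ 0.697 - 0.017·y. The case base is at (0.487, -0.053) with a yaw of about -0.30. The jar is at (0.507, -0.205), the stand at (0.501, 0.150) and the mug at (0.455, -0.548). Next is a helper that expresses a target in tool units, then the approach.

```bash
cat >> h.py <<'E'
def rel(pos,yaw):
    o=r.get_obs();A=R.from_rotvec(o['orientation'])
    x=np.array([np.cos(yaw),np.sin(yaw),0]);z=np.array([0,0,-1.]);y=np.cross(z,x)
    B=R.from_matrix(np.c_[x,y,z])
    print('turn',np.round((A.inv()*B).as_rotvec()/np.pi,4),'shift',np.round(A.inv().apply(np.array(pos)-o['tcp_pos'])/.2,3),'tcp',np.round(o['tcp_pos'],4),'F',np.round(o['contact_force'],2),'t',o['clock'],'w',o['grip_width'])
E
python3 -c "
from h import *
rel((.36,-.38,.25),.05);rel((.47,-.14,.23),-.3)"
```

```text
turn [-5.000e-04  1.000e-04  1.114e-01] shift [ 0.919 -0.922 -0.096] tcp [ 0.2625 -0.6213  0.2305] F [0.49 0.51 0.16] t 0.15 w 0.0856882791936747
turn [-4.000e-04  2.000e-04  2.228e-01] shift [ 1.892 -1.813  0.005] tcp [ 0.2625 -0.6213  0.2305] F [0.49 0.51 0.16] t 0.15 w 0.0856882791936747
```

```bash
python3 -m jog '[0,0,0.02,0.15,-0.15,-0.05,0.5, 0,0,0.04,0.3,-0.3,-0.1,0.5, 0,0,0.06,0.45,-0.45,-0.1,0.5, 0,0,0.08,0.6,-0.6,-0.1,0.5, 0,0,0.1,0.75,-0.75,-0.1,0.5, 0,0,0.11,0.92,-0.92,-0.1,0.5, 0,0,0.11,0.92,-0.92,-0.1,0.5, 0,0,0.11,0.92,-0.92,-0.1,0.5]'
python3 -c "
from h import *
rel((.47,-.14,.23),-.3);rel((.43,-.036,.23),-.3)"
```

```text
clock: 0.95
tcp_pos: [0.3609, -0.3793, 0.2509]
orientation: [-3.139, -0.09, 0.001]
contact_force: [-0.5, -0.2, 0.7]
grip_width: 0.0428
turn [-0.0003  0.0002  0.1137] shift [ 0.613 -1.163  0.105] tcp [ 0.3609 -0.3793  0.2509] F [-0.46 -0.24  0.73] t 0.95 w 0.042773054128483104
turn [-0.0003  0.0002  0.1137] shift [ 0.443 -1.694  0.106] tcp [ 0.3609 -0.3793  0.2509] F [-0.46 -0.24  0.73] t 0.95 w 0.042773054128483104
```

```bash
python3 -m jog '[0,0,0.02,0.12,-0.2,0,0.5, 0,0,0.05,0.24,-0.4,0,0.5, 0,0,0.08,0.36,-0.6,0.05,0.5, 0,0,0.1,0.48,-0.8,0.1,0.5, 0,0,0.114,0.52,-1,0.1,0.5, 0,0,0.114,0.52,-1,0.1,0.5, 0,0,0.114,0.52,-1,0.1,0.5]'
python3 -c "
from h import *
rel((.436,-.037,.23),-.3);rel((.436,-.037,.105),-.3)"
```

```text
clock: 1.65
tcp_pos: [0.4533, -0.1745, 0.2309]
orientation: [-3.106, 0.47, 0.002]
contact_force: [-0.3, 0.2, -0.0]
grip_width: 0.0426
turn [-0.0001  0.0003 -0.0001] shift [-0.286 -0.631  0.005] tcp [ 0.4533 -0.1745  0.2309] F [-0.33  0.18 -0.02] t 1.65 w 0.042596308387550456
turn [-0.0001  0.0003 -0.0001] shift [-0.285 -0.631  0.63 ] tcp [ 0.4533 -0.1745  0.2309] F [-0.33  0.18 -0.02] t 1.65 w 0.042596308387550456
```

```bash
python3 -m jog '[0,0,0,-0.1,-0.2,0,0.5, 0,0,0,-0.2,-0.4,0,0.5, 0,0,0,-0.285,-0.55,0,0.5, 0,0,0,-0.285,-0.63,0,0.5, 0,0,0,-0.285,-0.63,0,0.5, 0,0,0,-0.285,-0.63,0,0.5]'
python3 - <<'E'
from h import *
rel((.436,-.037,.105),-.3)
for n in('top','wrist'): cv2.imwrite(f'pics/{n}1.png',r.grab_frame(n)[:,:,::-1])
E
```

```text
clock: 2.25
tcp_pos: [0.4364, -0.0396, 0.2311]
orientation: [3.105, -0.474, -0.001]
contact_force: [0.5, -0.8, 1.3]
grip_width: 0.0426
turn [ 0.0001  0.0003 -0.001 ] shift [-0.005 -0.012  0.63 ] tcp [ 0.4364 -0.0396  0.2311] F [ 0.54 -0.85  1.35] t 2.25 w 0.04256050149466506
```

```bash
python3 -c "
import cv2,numpy as np
a=cv2.imread('pics/top1.png')[120:260,140:340];b=cv2.imread('pics/wrist1.png')
cv2.imwrite('pics/c1.png',np.hstack([cv2.resize(a,(400,280)),cv2.resize(b,(373,280))]))"
```

```text
(no output)
```

View pics/c1.png

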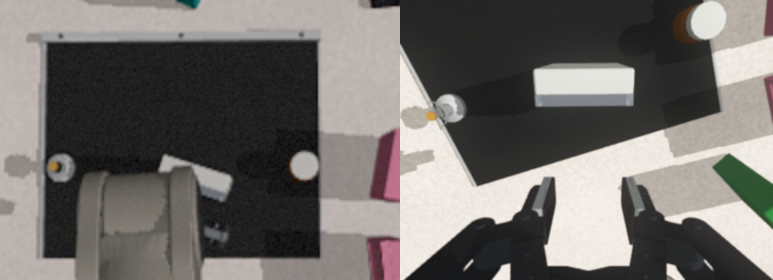

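The wrist view shows the white case square to the fingers, centred at about (252,117) in full-size pixels. The jar is at its right and the stand at its left. Descending, then tipping.

```bash
python3 -m jog '[0,0,0,-0.02,-0.01,0.2,0.5, 0,0,0,-0.02,-0.01,0.4,0.5, 0,0,0,-0.02,-0.01,0.55,0.5, 0,0,0,-0.02,-0.01,0.64,0.5, 0,0,0,-0.02,-0.01,0.64,0.5, 0,0,0,-0.02,-0.01,0.64,0.5]'
python3 - <<'E'
from h import *
rel((.436,-.037,.105),-.3)
for n in('scene','wrist'): cv2.imwrite(f'pics/{n}2.png',r.grab_frame(n)[:,:,::-1])
a=cv2.imread('pics/scene2.png')[120:320,180:400];b=cv2.imread('pics/wrist2.png')
cv2.imwrite('pics/c2.png',np.hstack([cv2.resize(a,(400,364)),cv2.resize(b,(373,364))]))
E
```

```text
clock: 2.95
tcp_pos: [0.433, -0.0375, 0.1032]
orientation: [3.105, -0.478, -0.002]
contact_force: [0.1, 0.2, 0.2]
grip_width: 0.0426
turn [ 0.0001  0.0005 -0.0018] shift [ 0.014 -0.007 -0.009] tcp [ 0.433  -0.0375  0.1032] F [0.08 0.18 0.17] t 2.95 w 0.04259609689073185
```

View pics/c2.png

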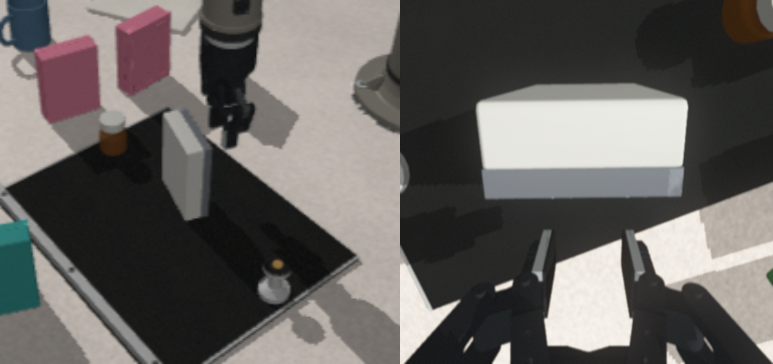

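```bash
python3 -m jog '[0,0,0,0.06,0,0,0.5, 0,0,0,0.1,0,0,0.5, 0,0,0,0.12,0,0,0.5, 0,0,0,0.14,0,0,0.5, 0,0,0,0.16,0,0,0.5, 0,0,0,0.18,0,0,0.5, 0,0,0,0.2,0,0,0.5, 0,0,0,0.22,0,0,0.5, 0,0,0,0.23,0,0,0.5]'
python3 - <<'E'
from h import *
for n in('scene','wrist'): cv2.imwrite(f'pics/{n}3.png',r.grab_frame(n)[:,:,::-1])
a=cv2.imread('pics/scene3.png')[120:320,180:400];b=cv2.imread('pics/wrist3.png')
cv2.imwrite('pics/c3.png',np.hstack([cv2.resize(a,(400,364)),cv2.resize(b,(373,364))]))
E
```

```text
clock: 3.95
tcp_pos: [0.4782, -0.051, 0.1041]
orientation: [-3.105, 0.478, -0.002]
contact_force: [-0.2, 0.3, 0.2]
grip_width: 0.0427
```

View pics/c3.png

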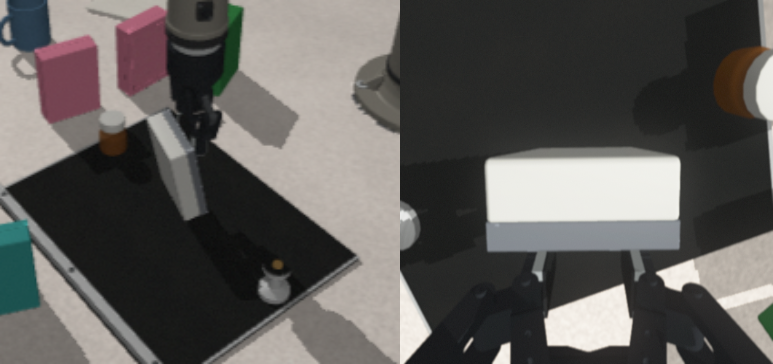

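The case is tilting backwards with its base in place: the scene shows it leaning towards the rail, and the wrist view shows the fingertips on the grey frame. Continuing the push.

```bash
python3 -m jog '[0,0,0,0.02,0,0,0.5, 0,0,0,0.04,0,0,0.5, 0,0,0,0.06,0,0,0.5, 0,0,0,0.08,0,0,0.5, 0,0,0,0.1,0,0,0.5, 0,0,0,0.11,0,0,0.5, 0,0,0,0.11,0,0,0.5, 0,0,0,0.11,0,0,0.5]'
python3 - <<'E'
from h import *
for n in('scene','wrist'): cv2.imwrite(f'pics/{n}4.png',r.grab_frame(n)[:,:,::-1])
a=cv2.imread('pics/scene4.png')[120:320,180:400];b=cv2.imread('pics/wrist4.png')
cv2.imwrite('pics/c4.png',np.hstack([cv2.resize(a,(400,364)),cv2.resize(b,(373,364))]))
E
```

```text
clock: 4.85
tcp_pos: [0.4988, -0.0576, 0.1041]
orientation: [-3.105, 0.478, -0.001]
contact_force: [-0.0, 0.0, -0.7]
grip_width: 0.0425
```

View pics/c4.png

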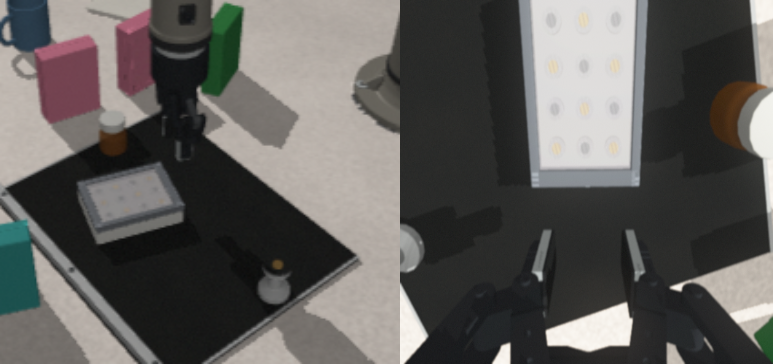

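The case lies flat, window up. Now I'll locate its near end.

```bash
python3 - <<'E'
from h import *
c=cam('wrist');P=ray(c,[[178.4,195],[326.7,195]],.042);print(P,P.mean(0))
rel((.48,-.05,.104),-.3)
s=cv2.imread('pics/scene4.png')
cv2.imwrite('pics/c5.png',cv2.resize(s[190:270,210:300],None,fx=7,fy=7,interpolation=cv2.INTER_CUBIC))
E
```

```text
[[ 0.52361626 -0.01085665  0.042     ]
 [ 0.49485288 -0.10247032  0.042     ]] [ 0.50923457 -0.05666348  0.042     ]
turn [-0.0001 -0.0003 -0.0016] shift [-0.101 -0.008  0.   ] tcp [ 0.4988 -0.0575  0.1041] F [ 1.19 -0.7   0.22] t 4.95 w 0.04269152572214589
```

View pics/c5.png

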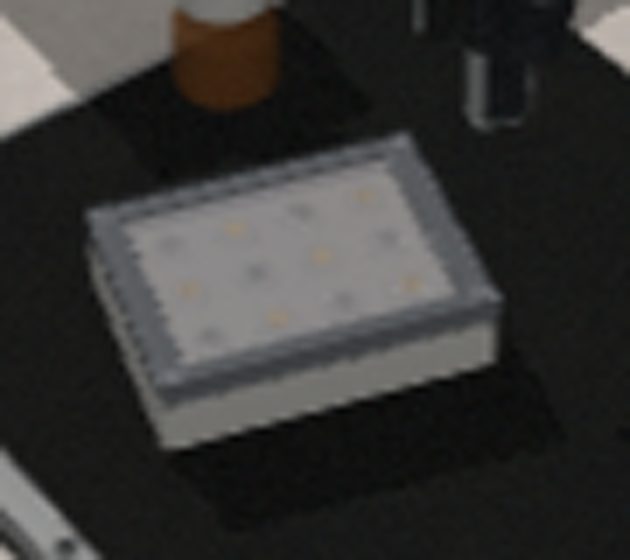

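```bash
python3 -c "
from h import *
rel((.46,-.072,.104),.017);rel((.46,-.072,.018),.017)"
```

```text
turn [-0.     -0.0003 -0.1025] shift [-0.163  0.127  0.   ] tcp [ 0.4988 -0.0575  0.1041] F [ 1.19 -0.7   0.22] t 4.95 w 0.04269152572214589
turn [-0.     -0.0003 -0.1025] shift [-0.164  0.127  0.43 ] tcp [ 0.4988 -0.0575  0.1041] F [ 1.19 -0.7   0.22] t 4.95 w 0.04269152572214589
```

```bash
python3 -m jog '[0,0,-0.03,-0.16,0,0,0.5, 0,0,-0.07,-0.164,0.127,0,0.5, 0,0,-0.1025,-0.164,0.127,0,0.5, 0,0,-0.1025,-0.164,0.127,0,0.5, 0,0,-0.1025,-0.164,0.127,0.15,0.5, 0,0,-0.1025,-0.164,0.127,0.3,0.5, 0,0,-0.1025,-0.164,0.127,0.4,0.5, 0,0,-0.1025,-0.164,0.127,0.43,0.5, 0,0,-0.1025,-0.164,0.127,0.43,0.5]'
python3 - <<'E'
from h import *
rel((.556,-.072,.018),.017)
for n in('scene','wrist'): cv2.imwrite(f'pics/{n}5.png',r.grab_frame(n)[:,:,::-1])
a=cv2.imread('pics/scene5.png')[120:320,180:400];b=cv2.imread('pics/wrist5.png')
cv2.imwrite('pics/c6.png',np.hstack([cv2.resize(a,(400,364)),cv2.resize(b,(373,364))]))
E
```

```text
clock: 5.85
tcp_pos: [0.4597, -0.0714, 0.0176]
orientation: [-3.141, -0.025, 0.001]
contact_force: [-0.0, -0.6, -0.1]
grip_width: 0.0425
turn [-0.0001  0.0002 -0.0003] shift [ 0.482  0.011 -0.002] tcp [ 0.4597 -0.0714  0.0176] F [-0.   -0.56 -0.06] t 5.85 w 0.042483382741677594
```

View pics/c6.png

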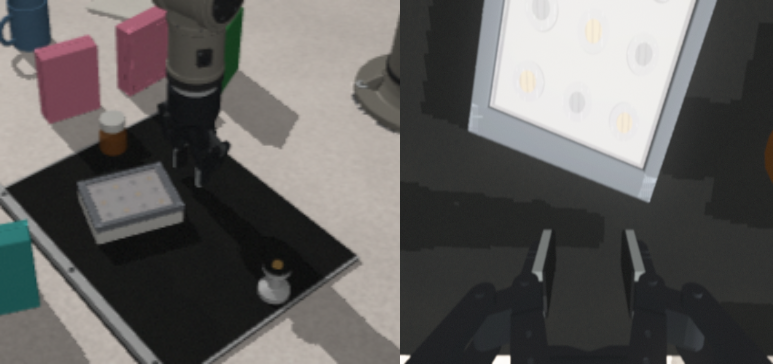

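The fingers stand low behind the case's near end. The case's rear right corner, at about (650,200) in the picture, is just ahead of the right finger. Pushing towards the rail with the finger line parallel to it.

```bash
python3 -m jog '[0,0,0,0.05,0,0,0.5, 0,0,0,0.09,0,0,0.5, 0,0,0,0.12,0,0,0.5, 0,0,0,0.15,0,0,0.5, 0,0,0,0.18,0,0,0.5, 0,0,0,0.21,0,0,0.5, 0,0,0,0.24,0,0,0.5, 0,0,0,0.27,0,0,0.5, 0,0,0,0.3,0,0,0.5, 0,0,0,0.32,0,0,0.5, 0,0,0,0.33,0,0,0.5]'
python3 - <<'E'
from h import *
rel((.556,-.072,.018),.017)
for n in('scene','wrist'): cv2.imwrite(f'pics/{n}6.png',r.grab_frame(n)[:,:,::-1])
a=cv2.imread('pics/scene6.png')[120:320,180:400];b=cv2.imread('pics/wrist6.png')
cv2.imwrite('pics/c7.png',np.hstack([cv2.resize(a,(400,364)),cv2.resize(b,(373,364))]))
E
```

```text
clock: 7.05
tcp_pos: [0.5272, -0.0705, 0.0189]
orientation: [-3.141, -0.026, -0.004]
contact_force: [-1.8, -0.3, -0.3]
grip_width: 0.043
turn [-0.     -0.0007 -0.0002] shift [0.144 0.01  0.005] tcp [ 0.5272 -0.0705  0.0189] F [-1.8  -0.26 -0.34] t 7.05 w 0.042962138049854055
```

View pics/c7.png

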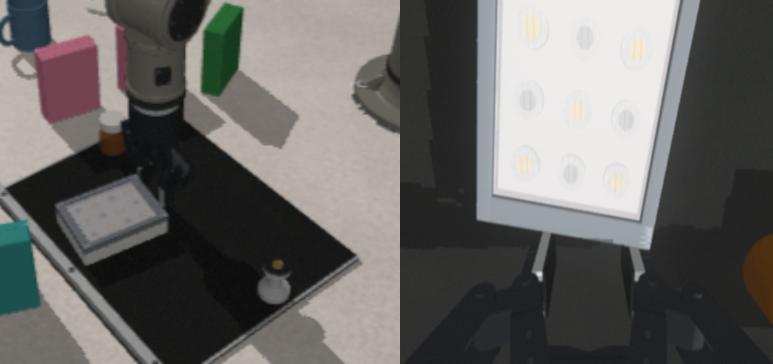

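```bash
python3 -m jog '[0,0,0,0.03,0,0,0.5, 0,0,0,0.06,0,0,0.5, 0,0,0,0.08,0,0,0.5, 0,0,0,0.1,0,0,0.5, 0,0,0,0.12,0,0,0.5, 0,0,0,0.13,0,0,0.5, 0,0,0,0.13,0,0,0.5]'
python3 - <<'E'
from h import *
rel((.556,-.072,.018),.017)
for n in('scene','wrist'): cv2.imwrite(f'pics/{n}7.png',r.grab_frame(n)[:,:,::-1])
a=cv2.imread('pics/scene7.png')[120:320,180:400];b=cv2.imread('pics/wrist7.png')
cv2.imwrite('pics/c8.png',np.hstack([cv2.resize(a,(400,364)),cv2.resize(b,(373,364))]))
E
```

```text
clock: 7.85
tcp_pos: [0.5538, -0.07, 0.0191]
orientation: [-3.141, -0.026, -0.006]
contact_force: [-0.1, 0.2, -0.7]
grip_width: 0.0425
turn [-0.0001 -0.0011 -0.0001] shift [0.011 0.01  0.005] tcp [ 0.5538 -0.07    0.0191] F [-0.12  0.23 -0.65] t 7.85 w 0.04247461441845566
```

View pics/c8.png

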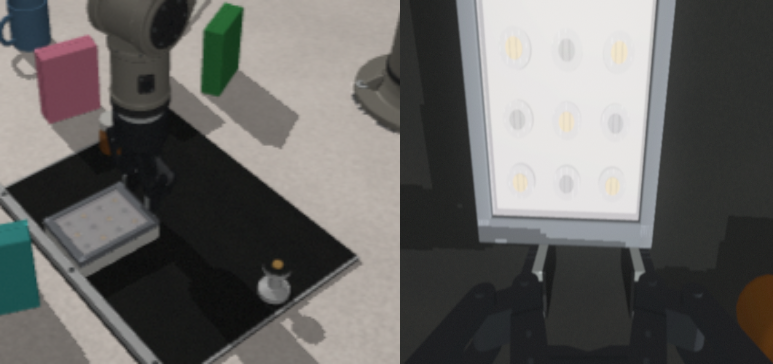

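Nearly aligned with the rail. Creeping forward now and watching the force.

```bash
python3 -m jog '[0,0,0,0.01,0,0,0.5, 0,0,0,0.02,0,0,0.5, 0,0,0,0.03,0,0,0.5, 0,0,0,0.03,0,0,0.5, 0,0,0,0.03,0,0,0.5]'; python3 -m jog '[0,0,0,0.01,0,0,0.5, 0,0,0,0.015,0,0,0.5, 0,0,0,0.015,0,0,0.5]'
```

```text
clock: 8.45
tcp_pos: [0.5563, -0.0707, 0.0184]
orientation: [3.141, 0.025, -0.005]
contact_force: [-8.8, -2.6, 5.9]
grip_width: 0.0427
clock: 8.75
tcp_pos: [0.5562, -0.0708, 0.0178]
orientation: [3.14, 0.024, -0.014]
contact_force: [-9.5, -0.2, 5.7]
grip_width: 0.0426
```

```bash
python3 - <<'E'
from h import *
rel((.556,-.072,.018),.017)
for n in('scene','wrist','top'): cv2.imwrite(f'pics/{n}8.png',r.grab_frame(n)[:,:,::-1])
a=cv2.imread('pics/scene8.png')[190:290,190:290];b=cv2.imread('pics/wrist8.png')
cv2.imwrite('pics/c9.png',np.hstack([cv2.resize(a,(364,364),interpolation=cv2.INTER_CUBIC),cv2.resize(b,(400,364))]))
E
```

```text
turn [ 0.0004  0.0029 -0.0005] shift [-0.001  0.006 -0.001] tcp [ 0.5562 -0.0708  0.0178] F [-9.52 -0.22  5.73] t 8.75 w 0.042558473870440504
```

View pics/c9.png

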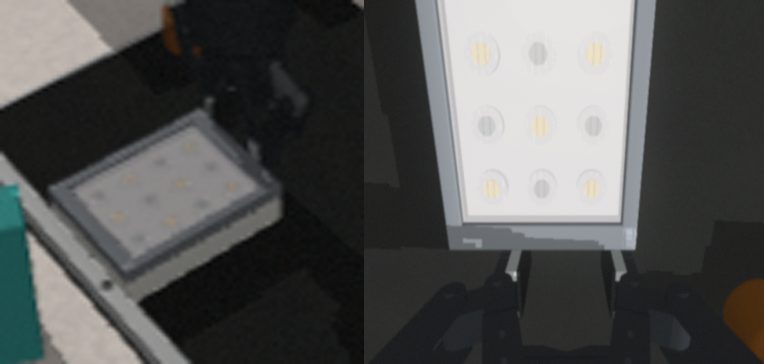

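The force has reached 9.5 N and the tip has stopped, so the case is against the rail at the predicted x. Withdrawing to check.

```bash
python3 -m jog '[0,0,0,-0.05,0,0,0.5, 0,0,0,-0.15,0,0,0.5, 0,0,0,-0.3,0,-0.1,0.5, 0,0,0,-0.4,0,-0.4,0.5, 0,0,0,-0.45,0,-0.6,0.5, 0,0,0,-0.45,0,-0.8,0.5, 0,0,0,-0.45,0,-0.8,0.5, 0,0,0,-0.45,0,-0.8,0.5]'
python3 - <<'E'
from h import *
for n in('scene','wrist','top'): cv2.imwrite(f'pics/{n}9.png',r.grab_frame(n)[:,:,::-1])
np.save('wc.npy',np.array(cam('wrist'),dtype=object),allow_pickle=True)
t=cv2.imread('pics/top9.png')
cv2.imwrite('pics/c10.png',cv2.resize(t[125:260,150:310],(711,600),interpolation=cv2.INTER_CUBIC))
E
```

```text
clock: 9.7
tcp_pos: [0.4685, -0.0721, 0.1799]
orientation: [3.14, 0.024, -0.007]
contact_force: [-0.2, -0.1, -1.2]
grip_width: 0.0425Traceback (most recent call last):
  File "<stdin>", line 3, in <module>
ValueError: could not broadcast input array from shape (3,3) into shape (3,)
```

View pics/wrist9.png

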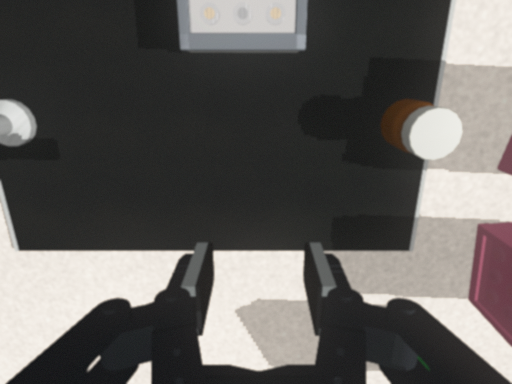

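```bash
python3 - <<'E'
from h import *
P=ray(cam('wrist'),[[181,50.5],[306.5,51]],.042);print(P)
t=cv2.imread('pics/top9.png');s=cv2.imread('pics/scene9.png')
cv2.imwrite('pics/c10.png',np.hstack([cv2.resize(t[130:190,200:270],(420,360),interpolation=cv2.INTER_CUBIC),cv2.resize(s[205:285,190:270],(360,360),interpolation=cv2.INTER_CUBIC)]))
E
```

```text
[[ 0.56516995 -0.01140983  0.042     ]
 [ 0.56639836 -0.10716995  0.042     ]]
```

View pics/c10.png

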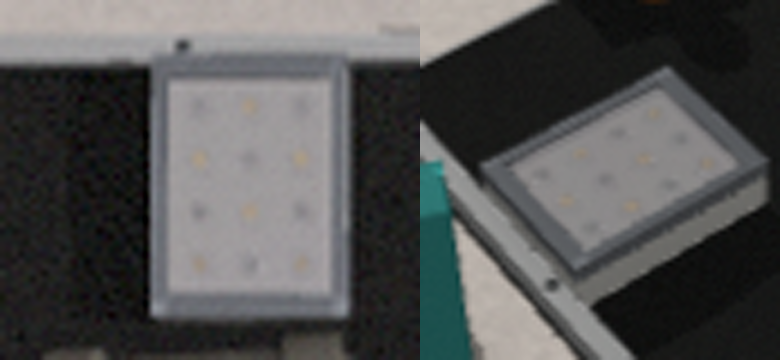

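View pics/scene9.png

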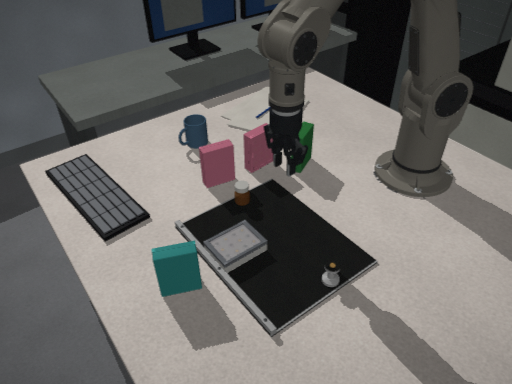

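The scene and top views show the case lying window up against the rail, with no gap at the visible left corner near (230,270). The jar (242,193), stand (331,273) and mug (196,132) are unmoved. One numeric check of the leading edge in the top view, then hand in.

```bash
python3 - <<'E'
from h import *
c=cam('top')
P=ray(c,[[225.5,138.9],[257.8,138.9]],.042)
for p in P: print(p, 'to rail',p[0]-(.6969-.0172*p[1]))
a=cv2.imread('pics/scene0.png').astype(int);b=cv2.imread('pics/scene9.png').astype(int)
for n,(x,y) in dict(jar=(242,193),stand=(331,273),mug=(196,132)).items(): print(n,np.abs(a-b)[y-10:y+10,x-10:x+10].mean())
rel((.45,-.07,.23),.017)
E
```

```text
[ 0.69469533 -0.00939152  0.042     ] to rail -0.002366205098541796
[ 0.6955339 -0.1044839  0.042    ] to rail -0.003163222227567486
jar 1.9083333333333334
stand 6.765833333333333
mug 1.2491666666666668
turn [ 0.0003  0.0035 -0.0004] shift [-0.087 -0.011 -0.262] tcp [ 0.4668 -0.0719  0.1774] F [-0.63  0.    0.78] t 9.85 w 0.04292477661684131
```

```bash
python3 - <<'E'
from h import *
k=r.calibration('wrist');T=np.eye(4);T[:3,:3]=R.from_rotvec([3.14,.024,-.014]).as_matrix();T[:3,3]=[.5562,-.0708,.0178]
M=T@k['T_tool_cam'];print(ray((k['K'],M[:3,3],M[:3,:3]),[[110,262.7],[348,262.7]],.042))
g=cv2.cvtColor(cv2.imread('pics/top9.png'),cv2.COLOR_BGR2GRAY)
print(g[134:146,[215,220,232,240,248,265,270]])
E
```

```text
[[ 0.56748984 -0.01092159  0.042     ]
 [ 0.56894689 -0.10671718  0.042     ]]
[[180 184 178 178 177 160 158]
 [173 176 171 169 171 149 149]
 [160 162 158 160 163 162 163]
 [161 159 155 161 163 161 161]
 [162 164 146 144 142 161 165]
 [157 141 120 110 110 136 137]
 [112  86 101 103 107  70  68]
 [ 44  47 104 108 113  38  33]
 [ 19  20 100  97 100  19  32]
 [ 12  21 133 134 132  34  29]
 [ 27  19 157 159 159  28  24]
 [ 22  11 154 153 157  34  30]]
```

The near edge measured 0.5675 while pushed and 0.5658 after withdrawing. That gap could be view bias or a small rebound. There is plenty of time, so I'll touch again gently, back off slowly and compare from the same pose.

```bash
python3 -c "
from h import *
rel((.50,-.067,.019),.017);rel((.545,-.067,.019),.017)"
```

```text
turn [ 0.0003  0.0035 -0.0004] shift [ 0.175 -0.022  0.79 ] tcp [ 0.4668 -0.0719  0.1774] F [-0.63  0.    0.78] t 9.85 w 0.04292477661684131
turn [ 0.0003  0.0035 -0.0004] shift [ 0.4   -0.019  0.787] tcp [ 0.4668 -0.0719  0.1774] F [-0.63  0.    0.78] t 9.85 w 0.04292477661684131
```

```bash
python3 -m jog '[0,0.0035,0,0,-0.055,0.2,0.5, 0,0.0035,0,0,-0.055,0.4,0.5, 0,0.0035,0,0,-0.055,0.6,0.5, 0,0.0035,0,0.05,-0.055,0.75,0.5, 0,0.0035,0,0.15,-0.055,0.787,0.5, 0,0.0035,0,0.25,-0.055,0.787,0.5, 0,0.0035,0,0.35,-0.055,0.787,0.5, 0,0.0035,0,0.4,-0.055,0.787,0.5, 0,0.0035,0,0.4,-0.055,0.787,0.5]'
python3 - <<'E'
from h import *
rel((.556,-.06,.019),.017)
cv2.imwrite('pics/wrist10.png',r.grab_frame('wrist')[:,:,::-1])
E
```

```text
clock: 10.75
tcp_pos: [0.5453, -0.0594, 0.018]
orientation: [3.141, 0.025, -0.001]
contact_force: [0.3, 0.5, 0.3]
grip_width: 0.0431
turn [ 0.0001  0.0002 -0.0003] shift [ 0.053  0.004 -0.005] tcp [ 0.5453 -0.0594  0.018 ] F [0.28 0.47 0.32] t 10.75 w 0.04307821421544773
```

View pics/wrist10.png

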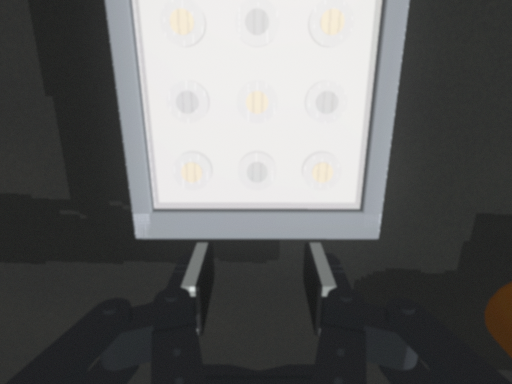

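```bash
python3 - <<'E'
from h import *
print(ray(cam('wrist'),[[136,239.5],[379.5,239.5]],.042))
E
python3 -m jog '[0,0,0,0.01,0,0,0.5, 0,0,0,0.02,0,0,0.5, 0,0,0,0.03,0,0,0.5, 0,0,0,0.04,0,0,0.5, 0,0,0,0.05,0,0,0.5]'
python3 -m jog '[0,0,0,0.01,0,0,0.5, 0,0,0,0.02,0,0,0.5, 0,0,0,0.02,0,0,0.5]'
python3 -m jog '[0,0,0,0.02,0,0,0.5, 0,0,0,0.03,0,0,0.5, 0,0,0,0.03,0,0,0.5]'
```

```text
[[ 0.56551758 -0.01107377  0.042     ]
 [ 0.56709058 -0.10701217  0.042     ]]
clock: 11.3
tcp_pos: [0.5542, -0.0595, 0.0183]
orientation: [3.141, 0.025, -0.002]
contact_force: [-0.7, -0.4, -0.3]
grip_width: 0.0429
clock: 11.6
tcp_pos: [0.556, -0.0596, 0.0178]
orientation: [3.14, 0.025, -0.01]
contact_force: [-4.6, -0.3, 3.6]
grip_width: 0.0425
clock: 11.9
tcp_pos: [0.5558, -0.0599, 0.0163]
orientation: [3.139, 0.024, -0.029]
contact_force: [-13.9, 1.0, 8.2]
grip_width: 0.0425
```

It stalled at the same x (0.556) with the force rising to 14 N, so it is rail contact again. Backing off slowly.

```bash
python3 -m jog '[0,0,0,-0.01,0,0,0.5, 0,0,0,-0.02,0,0,0.5, 0,0,0,-0.03,0,0,0.5, 0,0,0,-0.04,0,0,0.5, 0,0,0,-0.06,0,0,0.5, 0,0,0,-0.06,0,0,0.5]'
python3 - <<'E'
from h import *
rel((.545,-.0594,.018),.017)
c=cam('wrist')
cv2.imwrite('pics/wrist11.png',r.grab_frame('wrist')[:,:,::-1])
for f in('wrist10','wrist11'):
    g=cv2.cvtColor(cv2.imread(f'pics/{f}.png'),cv2.COLOR_BGR2GRAY).astype(float)
    for x in(150,365):
        d=g[225:260,x];i=np.argmin(np.diff(d));print(f,x,225+i,d[i-2:i+4], [ray(c,[x,225+i+.5],.042)[0]])
E
```

```text
clock: 12.5
tcp_pos: [0.5434, -0.0602, 0.0166]
orientation: [3.139, 0.024, -0.029]
contact_force: [-0.5, -0.6, -0.2]
grip_width: 0.0426
turn [ 0.0007  0.006  -0.0005] shift [ 0.008 -0.004 -0.007] tcp [ 0.5434 -0.0602  0.0166] F [-0.45 -0.64 -0.24] t 12.5 w 0.04264050796860732
wrist10 150 238 [165. 157. 128.  88.  55.  43.] [array([ 0.56684451, -0.0178523 ,  0.042     ])]
wrist10 365 238 [162. 156. 139. 103.  69.  56.] [array([ 0.56809038, -0.101085  ,  0.042     ])]
wrist11 150 237 [162. 154. 127.  85.  52.  43.] [array([ 0.56727934, -0.01789276,  0.042     ])]
wrist11 365 237 [159. 148. 120.  83.  61.  57.] [array([ 0.56852442, -0.10103113,  0.042     ])]
```

After release the near edge reads 0.5673 on the left and 0.5685 on the right. Flush would be 0.5672 and 0.5686, so both corners are within about 1 mm of the rail. Withdrawing and handing in.

```bash
python3 -m jog '[0,0,0,-0.1,0,0,0.5, 0,0,0,-0.25,0,0,0.5, 0,0,0,-0.35,0,-0.2,0.5, 0,0,0,-0.4,0,-0.4,0.5, 0,0,0,-0.4,0,-0.6,0.5, 0,0,0,-0.4,0,-0.7,0.5, 0,0,0,-0.4,0,-0.7,0.5, 0,0,0,-0.4,0,-0.7,0.5]'
python3 - <<'E'
from h import *
cv2.imwrite('pics/scene12.png',r.grab_frame('scene')[:,:,::-1])
E
```

```text
clock: 13.35
tcp_pos: [0.4664, -0.0612, 0.1582]
orientation: [3.139, 0.024, -0.027]
contact_force: [-0.4, -0.1, 0.3]
grip_width: 0.0427
```

View pics/scene12.png

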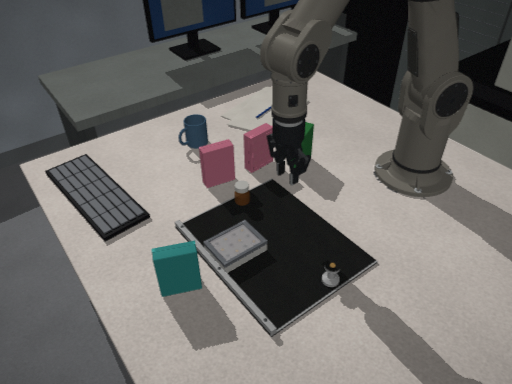

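The case lies window up against the rail at about (235,245). The jar, stand and mug stand where they were, and the gripper is clear.

```bash
python3 -c "
from bench import r
print(r.hand_in())"
```

```text
the job is handed in; nothing more can be done
None
```

I pushed the case over backwards with the fingertips, so it lies flat on its plain back with the window up. I then pushed it along the tray with the half-open fingers until it was against the stop rail, and handed the job in at about 13.4 s of the 58 s. I got no verdict back.

- **Rail contact:** the tool stalled at x ≈ 0.556 in two separate pushes, with about 9.5 N and 14 N against it.
- **Flushness:** the last wrist picture put the near edge at 0.5673 m (left) and 0.5685 m (right). Flush would be about 0.567 and 0.569, so both corners should be within about 1 mm of the rail.
- **Disagreement:** after the first withdrawal, the top view and a far wrist view suggested a gap of 2 to 3 mm. That is still inside the 5 mm limit and about the size of the calibration error. It was the reason for the second push.
- **Bystanders:** the jar, stub stand and mug looked unmoved in the scene picture, and the gripper was clear of everything at hand-in.

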